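# Unlock the specimen carrier and slide it under the stereo microscope

## Task

Work the seized red-handled lock pin out of the specimen carrier, twisting it back and forth by its handle while pulling up, and lay it down in the grey parts tray. Then push the carrier along the bench, never lifting it, until its dish stands centred under the microscope's lens, let go of it, and finally throw the orange lamp switch lever fully over to light the specimen. Do not bump the microscope, and leave the other things on the bench where they are.

Things in the scene. Friction and masses are not known exactly. Their poses are not given: they have to be found in the camera images.
- dock: Fixed steel socket block, 37 wide (x) x 48 long (y) x 37 mm high, hidden in the carrier's channel at the start. Origin on the bench at its centre. The carrier straddles it and can leave only along the dock's -y (3.5 mm play each side), guided by it for the first 114 mm, free afterwards.
- pin: Lock pin, 84 mm long, 140 g, through the carrier's deck into the dock. Origin: underside of its foot bar (36 along y x 4 x 4 mm), at the start 3 mm above the bench and within 7 deg of the dock's y; z up. A nub reaches 2 mm below, off-centre, so it topples when let go. Black collar dia 38, 37 to 46 mm up; red bar handle 14 (x) x 50 (y), 46 to 84 mm up.
- pin_grip (a point): Point on the pin's axis in the red handle, 69 mm above the pin's origin, 15 mm below the handle's top; grip across its 14 mm width (pin's x); the deck is 27 mm below. Twist counterclockwise, raise 12 mm, twist clockwise, raise 12 mm, twist counterclockwise, raise clear (foot bar over 50 mm above the bench before moving sideways).
- carrier: Loose aluminium carrier, 0.5 to 0.8 kg, 100 wide (x) x 118 mm long (y), deck top 45 mm up, a 44 x 39 mm high channel along its underside, open at both ends; a glass dish dia 54 x 12 mm on the deck. Origin on the bench below the dish's centre. Leading end 80 mm towards -y, blue push plate at the trailing end; the pin's 42 mm square opening 52 mm towards -y. Slides with a few N.
- dish (a point): Centre of the top of the carrier's glass dish, 57 mm above the bench.
- push_face (a point): Centre of the outer (trailing, carrier's +y) face of the blue push plate, 62 mm above the bench, 38 mm behind the dish's centre. The face is flat, upright, 100 mm wide, from 39 to 75 mm up, 9 mm thick. Fingers kept more than 40 mm above the bench pass over the dock block, which is left behind under them.
- scope: Fixed white boom-stand stereo microscope. Origin on the bench below its lens, in a flush green disc with black rim, dia 190 mm. Head: underside (ring lamp dia 108) 140 mm up, about 122 mm wide, top 290 mm; eyepieces reach 140 mm to its +x and 335 mm up. Boom to its +x, 235 mm up, to a post 290 mm away (dia 32, 320 mm high) on a base 170 x 200 x 22 mm.
- mark (a point): Target: point on the bench right below the lens, centre of the green disc; the dish's centre must come above it. An upright gripper does not fit beside the head behind the carrier; one leaned back 35 to 45 deg, away from the microscope, does. The side towards the dock is open.
- tray: Fixed grey open parts tray, 170 (x) x 190 (y) x 22 mm high, walls 4 mm. Origin at the centre of its underside; inner floor about 4 mm up.
- lamp (a joint): Orange toggle lever of the lamp switch, rad: about 0 at the start (leaning to the switch's -x), 1.0 fully over (leaning to its +x). Turns about the switch's y axis, stays where it is left; a light push of a few N moves it.
- lamp_tip (a point): Centre of the orange ball (dia 26 mm) on the end of the lamp lever, 70 mm from its hinge; the hinge lies along the switch's y axis 22 mm above the switch's origin. At 0 the lever leans 29 deg from upright to the switch's -x, at 1.0 28 deg to its +x.
- lamp_base: Fixed grey lamp switch block 70 (x) x 50 (y) x 25 mm high, origin at the centre of its underside; the lever swings from its -x to its +x.
- bottle: Bystander: amber bottle dia 54 x 150 mm, origin under its centre.
- beaker: Bystander: glass beaker dia 66 x 85 mm, origin under its centre.
- slidebox: Bystander: flat blue slide box 85 x 100 x 28 mm, origin under its centre.
- jar: Bystander: glass jar with black cap, dia 60 x 60 mm, origin under its centre.
- tiprack: Bystander: yellow rack of pipette tips, 80 x 120 x 55 mm, origin under its centre.
- dock_slot (a point): Centre of the dock's open top, 37 mm up. Inside, 4 mm ledges (tops 12.5, 24.5, 36.5 mm above the bench, 8 mm clear between) stop the pin's foot bar. It passes the 1st and 3rd only if turned over 15 deg counterclockwise (seen from above) from the dock's y axis, the 2nd only over 15 deg clockwise; walls stop it at 43 deg. About 32 deg is good. No straight pull passes.
Not all that is in view belongs to the job. What is shaped like the lamp_base but green or purple is not meant.

How it is judged:
By the outcome, as a careful person would: the job done as asked, in the order asked, and still so for the second after the job is handed in, with the robot touching nothing.
It also fails if it takes over 72 s, if anything falls off the work surface, if the arm or the gripper's body presses on something with over 40 N, if the wrist force passes 120 N, or if a joint passes its speed limit or range.

## Robot

A 7-joint arm with a two-finger parallel gripper is mounted at the origin on the work surface. World frame = base frame: x ahead of the robot, y to its left, z up, the work surface at z = 0. Lengths are in m, angles in rad, forces in N, time in s.
With the tool pointing down it reaches from about 0.35 to 0.9 m from the base axis. Payload 8.1 kg.
Tool frame: the origin (TCP) lies midway between the tips of the shut fingers; the grasp point (between the pads) lies behind it (arm.tcp_to_grasp is the z of the grasp point in the tool frame, in m); z points along the fingers, y is the line along which they close (so a half turn about z gives the same grasp; the last joint's range is limited). The gripper opens to 92 mm and grips with 3 to 60 N. Pads are 19 mm wide; open, the fingers measure 130 mm over their backs; the gripper's body (75 mm by 190 mm) begins 47 mm behind the grasp point.
Start: joints at [-1.389, 0.434, 0.025, 1.573, -0.012, 1.134, -0.075], TCP at [0.176, 0.6, 0.227] pointing down, gripper open.
Joint ranges: [-2.62, 2.62], [-0.44, 2.09], [-1.27, 1.32], [0.08, 2.57], [-1.32, 4.46], [0.12, 2], [-2.74, 2.74]. Speed limits (rad/s): [2.22, 2.22, 3.01, 3.01, 3.14, 3.14, 3.14].

## Interface

Orientations are given as a rotation vector (axis times angle).
In Python, from cell import readout, vision, arm gives the robot as it stands.
- The arm moves only by the tool carry_out, never from a script. Its argument "increments" is one flat list of numbers, 6 for each row, row after row: the shift along the world's x, y, z in mm, then the turn, a rotation vector about the world's x, y, z in rad. In form: [tx, ty, tz, wx, wy, wz, tx, ty, tz, wx, wy, wz, ...]. A call has 1 to 20 rows; each row shifts and turns the commanded pose from where the row before left it; what a row does not reach is not made up. A row lasts 1/8 s, in which the tool goes at most 62.5 mm and 10.7 degrees, less where a joint would pass 70% of its speed; a pose out of reach is approached as far as the arm can. A call with a gripper value outside its range is refused whole. "grip" is the closure, from 0 (fully open) to 1 (shut), set as the call begins (left out, the last holds). The fingers move at their own pace and stop on an object; "newtons" is the grip in N (left out, the last holds). Time passes only in rows, so rows that do not move let the fingers close. It gives the time, the measured TCP pose, the force, the opening and the grip force at its end, in the units of the state.
- readout.observe(): the state, without advancing time (a new reading comes with each control period).
- vision.get_image(name): name is "scene" or "top" or "wrist"; returns the picture (400x640x3 uint8, red, green, blue); there is no depth.
- vision.calibration(name): a dict with "fov_y" (degrees; the focal length in pixels is half the picture's height over the tangent of half this angle, whatever the lens; pixels are square), "cx", "cy" (the principal point, pixels), "pose" (4x4, takes a point from camera to world coordinates). Camera axes: x right, y up, looking along -z (the intrinsics and any distortion apply to the point x, -y, -z); pixel columns grow to the right and rows downward; lengths in m; the calibration is good to about 2 mm. A picture is of the moment at which its call begins: read the wrist's pose just before it. calibration takes no time and is no camera call; for the wrist camera it gives the pose at the moment of the call.
- arm.sign_off(): hands the job in; it is judged then, once.
The state is a dict: "clock": time; "joints": joint angles; "dq": joint speeds; "joint_efforts": joint torques, N m; "position": TCP position; "ee_rot": TCP orientation; "force": force on the tool from outside, world axes, zero at the start; "ft_torque": the same for the moment, N m; "width": opening from 0.0 (shut) to 1.0 (fully open); "gripper_force": force on a finger pad.
Only numpy, scipy, OpenCV 4.12 (cv2) and the standard library are available. Lean on these libraries where they do the work, as an engineer would, in place of code of your own. Each camera call takes 0.05 s, during which the arm holds its last target. There are 200 camera calls.

## Working session

There is one attempt and no reset: what is moved stays moved. The work goes in short steps, Python scripts to look and compute and a tool call to move; the robot and the scene stay as the last step left them, time stands still between calls to the robot, and variables do not carry over. Pictures are saved under pics/ and viewed, at most 11 in all, crops included, and the job is handed in when it is done.

Besides the shell and the picture viewer there is one more tool, called after ">>>" as a command line: name --argument value ..., lists and objects as JSON in quotes. carry_out: Moves the arm, as the interface text tells. Its arguments: {"type":"object","properties":{"increments":{"type":"array","items":{"type":"number"}},"grip":{"type":"number"},"newtons":{"type":"number"}},"required":["increments"]}

```bash
ls; mkdir -p pics
python3 - <<'E'
from cell import readout,vision,arm
import cv2,numpy as np
s=readout.observe();print(s['position'],s['ee_rot'],s['clock'],s['width'],arm.tcp_to_grasp)
for n in("scene","top"):
    c=vision.calibration(n);print(n,c)
    cv2.imwrite(f'pics/{n}0.png',vision.get_image(n)[:,:,::-1])
E
```

```text
pics
[0.17552426 0.59928272 0.22593657] [-4.45973313e-01 -3.10969502e+00  2.57555083e-03] 0.0 1.0011568985557155 -0.0188
scene {'fov_y': 42.10588840247582, 'cx': 317.7510297263057, 'cy': 199.71789301617724, 'pose': array([[-0.81339078, -0.43984863,  0.38069493,  1.05436466],
       [ 0.5816708 , -0.6066647 ,  0.54186439,  0.72135962],
       [-0.00738414,  0.66218662,  0.74930258,  1.13473904],
       [ 0.        ,  0.        ,  0.        ,  1.        ]])}
top {'fov_y': 51.39989454526267, 'cx': 315.71639740253056, 'cy': 204.28351202515097, 'pose': array([[-0.02161305,  0.99808489, -0.05796061,  0.4536726 ],
       [-0.99976244, -0.02141323,  0.00406651, -0.04609068],
       [ 0.00281759,  0.05803473,  0.99831059,  1.15173522],
       [ 0.        ,  0.        ,  0.        ,  1.        ]])}
```

View pics/top0.png

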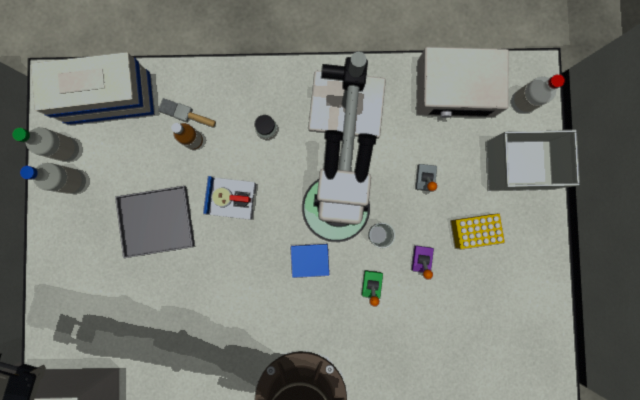

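View pics/scene0.png

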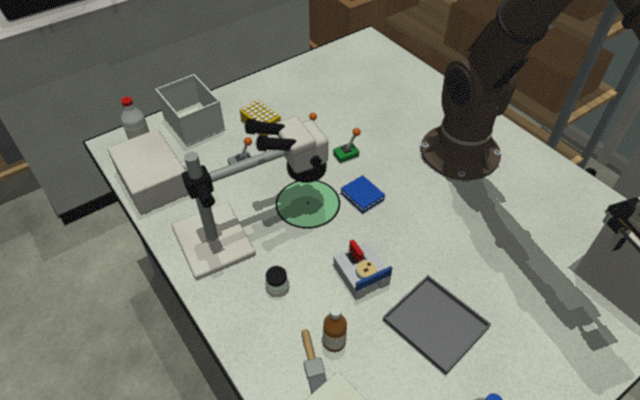

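The top view shows the carrier at (231,198) with its red pin at (240,198), its blue plate to the left, the tray at (155,221) and the green disc at (336,208).

- **Lamp candidates:** grey block (427,178), purple (423,259) and green (372,284). I choose grey.
- **Red candidates:** pin (240,198) and bottle cap (557,81). I choose the pin.

```bash
cat > h.py <<'E'
from cell import readout,vision,arm
import cv2,numpy as np
from scipy.spatial.transform import Rotation as Rn
def ray(c,u,v):
    f=200/np.tan(np.radians(c['fov_y']/2));P=c['pose']
    d=np.array([(u-c['cx'])/f,-(v-c['cy'])/f,-1.]);return P[:3,3],P[:3,:3]@d
def at(c,u,v,z):
    o,d=ray(c,u,v);return o+d*(z-o[2])/d[2]
def proj(c,p):
    f=200/np.tan(np.radians(c['fov_y']/2));P=c['pose']
    q=P[:3,:3].T@(np.array(p)-P[:3,3]);return c['cx']+f*q[0]/-q[2],c['cy']-f*q[1]/-q[2]
def tri(c1,uv1,c2,uv2):
    (o1,d1),(o2,d2)=ray(c1,*uv1),ray(c2,*uv2)
    t=np.linalg.lstsq(np.c_[d1,-d2],o2-o1,rcond=None)[0];a,b=o1+t[0]*d1,o2+t[1]*d2
    return (a+b)/2,np.linalg.norm(a-b)
def mask(im,h0,h1,s0,v0,box=None,v1=255):
    m=cv2.inRange(cv2.cvtColor(im,cv2.COLOR_RGB2HSV),(h0,s0,v0),(h1,255,v1))
    if box:
        k=np.zeros_like(m);x0,y0,x1,y1=box;k[y0:y1,x0:x1]=255;m&=k
    return m
def blob(m):
    n,l,s,c=cv2.connectedComponentsWithStats(m)
    i=1+np.argmax(s[1:,4]);ys,xs=np.where(l==i)
    return c[i],s[i,4],cv2.minAreaRect(np.c_[xs,ys].astype(np.float32))
E
python3 - <<'E'
from h import *
T,S=cv2.imread('pics/top0.png')[:,:,::-1].copy(),cv2.imread('pics/scene0.png')[:,:,::-1].copy()
t,s=vision.calibration('top'),vision.calibration('scene')
def w(name,b,z):
    c,a,r=b;print(name,c.round(1),a,'rect',np.round(r[0],1),np.round(r[1],1),round(r[2],1),'world',at(t,*c,z).round(4))
    q=cv2.boxPoints(r);print('   ',[at(t,*p,z)[:2].round(3).tolist() for p in q])
w('red',blob(mask(T,0,8,150,80,(190,170,270,230))|mask(T,172,180,150,80,(190,170,270,230))),.087)
w('plate',blob(mask(T,100,125,120,40,(195,165,225,230))),.075)
w('dish',blob(mask(T,18,35,50,120,(205,170,260,230))),.057)
w('green',blob(mask(T,45,85,25,60,(290,160,380,250))),0)
for n,b in(('ball',(415,165,445,200)),):w(n,blob(mask(T,3,18,150,100,b)),.083)
cs=blob(mask(S,3,18,150,100,(235,130,260,155)));print('sceneball',cs)
print('tri ball',tri(t,blob(mask(T,3,18,150,100,(415,165,445,200)))[0],s,cs[0]))
g=blob(mask(S,45,85,25,60,(260,170,350,240)));print(g, at(s,*g[2][0],0))
m=cv2.inRange(T,(60,60,60),(115,115,115));k=np.zeros_like(m);k[180:265,110:200]=255
w('tray',blob(m&k),.022)
a=cv2.resize(T[165:235,190:290],None,fx=6,fy=6,interpolation=3);b=cv2.resize(T[155:205,400:460],None,fx=8,fy=8,interpolation=3)[:,:200+280]
a=a[:400];b=b[:400,:];cv2.imwrite('pics/c1.png',np.hstack([a[:, :400],b[:,:400]])[:,:,::-1])
E
```

```text
red [239.3 198. ] 107 rect [239. 198.] [ 6. 18.] 90.0 world [0.5358 0.1454 0.087 ]
    [[0.544, 0.169], [0.543, 0.123], [0.528, 0.123], [0.529, 0.169]]
plate [208.  194.8] 169 rect [208.1 194.6] [ 4.6 37.2] 7.6 world [0.5469 0.2286 0.075 ]
    [[0.5, 0.241], [0.596, 0.228], [0.594, 0.216], [0.499, 0.229]]
dish [220.9 196.2] 207 rect [221. 196.] [16. 16.] 90.0 world [0.5439 0.1993 0.057 ]
    [[0.566, 0.22], [0.565, 0.178], [0.523, 0.178], [0.524, 0.22]]
green [327.3 219.4] 1177 rect [330.8 215.6] [65.  45.1] 31.0 world [ 0.4779 -0.082   0.    ]
    [[0.483, 0.018], [0.59, -0.049], [0.493, -0.201], [0.388, -0.134]]
ball [432.1 185.8] 63 rect [432. 186.] [8. 8.] 90.0 world [ 0.5571 -0.3523  0.083 ]
    [[0.567, -0.342], [0.567, -0.363], [0.546, -0.362], [0.546, -0.341]]
sceneball (array([247.5, 140.5]), np.int32(32), ((247.5, 140.5), (5.0, 5.0), 90.0))
tri ball (array([ 0.55622033, -0.35013892,  0.08965168]), np.float64(0.0006759314043025226))
(array([307.72299652, 203.37456446]), np.int32(2296), ((307.5, 204.0), (46.0, 63.0), 90.0)) [ 0.51148327 -0.10319872  0.        ]
tray [155.4 221.2] 4174 rect [154.9 221.2] [63.8 72.4] 82.2 world [0.4826 0.3854 0.022 ]
    [[0.558, 0.496], [0.58, 0.301], [0.408, 0.278], [0.386, 0.472]]
```

View pics/c1.png

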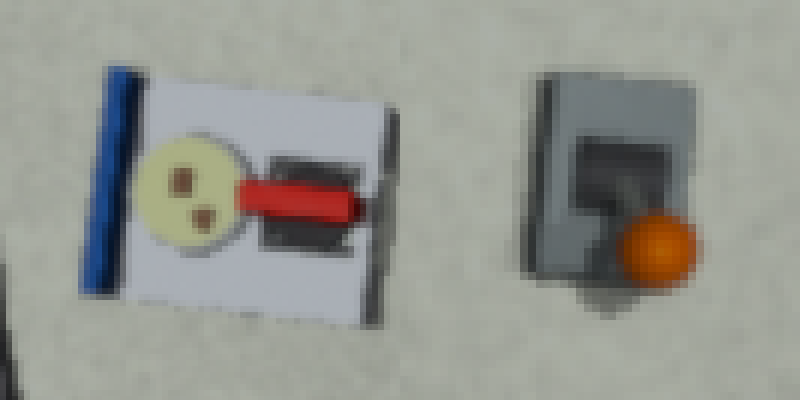

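The crop confirms the choice. The red handle stands in the carrier with the dish and blue plate to its left, and the grey switch with the orange ball is the lamp. The distances agree with the sizes given. I'll move above the pin and look from near.

>>> carry_out --increments '[25,-32,-2,0,0,-0.098,25,-32,-2,0,0,-0.098,25,-32,-2,0,0,-0.098,25,-32,-2,0,0,-0.098,25,-32,-2,0,0,-0.098,25,-32,-2,0,0,-0.098,25,-32,-2,0,0,-0.098,25,-32,-2,0,0,-0.098,25,-32,-2,0,0,-0.098,25,-32,-2,0,0,-0.098,25,-32,-2,0,0,-0.098,25,-32,-2,0,0,-0.098,25,-32,-2,0,0,-0.098,25,-32,-2,0,0,-0.098,10,-4,0,0,0,0,0,0,0,0,0,0]'

```text
clock: 2.1
position: [0.5357, 0.148, 0.1984]
ee_rot: [-2.314, -2.124, 0.001]
force: [-0.3, 1.0, 0.2]
width: 0.997
gripper_force: 0.0
```

Run:
```python
from h import *
s=readout.observe();print(s['position'],(Rn.from_rotvec(s['ee_rot']).as_matrix()).round(3).tolist(),s['joints'],s['clock'])
c=vision.calibration('wrist');W=vision.get_image('wrist');cv2.imwrite('pics/w1.png',W[:,:,::-1]);np.save('w1.npy',c['pose']);print(c)
def w(n,m,z):
    cc,a,r=blob(m);print(n,a,cc.round(1),at(c,*cc,z).round(4))
    if 1:
        q=[at(c,*p,z)[:2] for p in cv2.boxPoints(r)];print('  ',np.round(q,4).tolist())
w('red',mask(W,0,8,150,60)|mask(W,172,180,150,60),.087)
w('blue',mask(W,100,125,120,40),.075)
w('dish',mask(W,18,38,40,100),.057)
# disc from top: fit circle to black rim/green boundary on ground
for n in('top','scene'):
    t=vision.calibration(n);T=cv2.imread(f'pics/{n}0.png')[:,:,::-1].copy()
    m=mask(T,45,85,25,60,(290,160,380,250) if n=='top' else (260,170,350,240))
    ct=max(cv2.findContours(m,0,1)[0],key=len)[:,0]
    P=np.array([at(t,u,v,0)[:2] for u,v in ct])
    best=(0,)
    rng=np.random.default_rng(0)
    for _ in range(3000):
        i=rng.choice(len(P),3,False);A=np.c_[2*P[i],np.ones(3)]
        try:x=np.linalg.solve(A,(P[i]**2).sum(1))
        except Exception:continue
        r=np.sqrt(max(x[2]+x[0]**2+x[1]**2,0))
        if abs(r-.092)>.006:continue
        k=abs(np.hypot(*(P-x[:2]).T)-r)<.0025
        if k.sum()>best[0]:best=(k.sum(),x[:2],r,k)
    k=best[3];Q=P[k];x=np.linalg.lstsq(np.c_[2*Q,np.ones(len(Q))],(Q**2).sum(1),rcond=None)[0]
    print(n,len(P),best[:3],x[:2],np.sqrt(x[2]+x[0]**2+x[1]**2))
```

```text
[0.53570873 0.14800532 0.19841747] [[0.086, 0.996, -0.0], [0.996, -0.086, -0.0], [-0.0, -0.0, -1.0]] [-0.73181235  0.36736875  0.49308449  1.81130314 -0.2016785   1.01319591
 -0.24472842] 2.1
{'fov_y': 68.22884866945293, 'cx': 320.05419588333405, 'cy': 194.09539494373547, 'pose': array([[ 9.96362144e-01,  8.13077448e-02,  2.55250639e-02,
         5.42541426e-01],
       [-8.52168939e-02,  9.53211225e-01,  2.90045586e-01,
         2.25954812e-01],
       [-7.47824863e-04, -2.91165609e-01,  9.56672373e-01,
         3.56732411e-01],
       [ 0.00000000e+00,  0.00000000e+00,  0.00000000e+00,
         1.00000000e+00]])}
red 775 [321.9 187.7] [0.5376 0.1503 0.087 ]
   [[0.5334, 0.1764], [0.5472, 0.1752], [0.5432, 0.1221], [0.5286, 0.1233]]
blue 998 [326.4  98.4] [0.5485 0.2305 0.075 ]
   [[0.4996, 0.2331], [0.5011, 0.2411], [0.5974, 0.2281], [0.5967, 0.2199]]
dish 1586 [324.7 133.3] [0.5445 0.1979 0.057 ]
   [[0.5233, 0.2222], [0.5681, 0.2184], [0.5654, 0.1722], [0.5185, 0.1762]]
top 213 (np.int64(116), array([ 0.51335724, -0.10644416]), np.float64(0.08951734395217487)) [ 0.51186357 -0.10637489] 0.0892583188118994
scene 157 (np.int64(138), array([ 0.50741062, -0.10812183]), np.float64(0.08941082360249125)) [ 0.50716099 -0.10844272] 0.08934921296400662
```

View pics/w1.png

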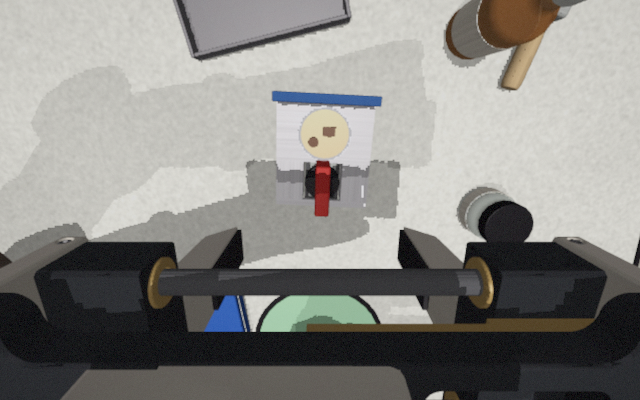

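The wrist view shows the handle at (322,188), inside the fingers' span and aligned with the tool to about 1°. The dish is at (325,133) and the plate at (327,98). I'll descend and grip.

>>> carry_out --increments '[2,0,-24,0,0,0,0,0,-24,0,0,0,0,0,-24,0,0,0,0,0,-24,0,0,0,0,0,-24,0,0,0,0,0,-16,0,0,0,0,0,-8,0,0,0,0,0,0,0,0,0]'

```text
clock: 3.15
position: [0.5374, 0.1482, 0.0547]
ee_rot: [-2.314, -2.124, 0.0]
force: [-0.6, -0.1, -0.1]
width: 0.997
gripper_force: 0.0
```

>>> carry_out --increments '[0,0,0,0,0,0,0,0,0,0,0,0,0,0,0,0,0,0,0,0,0,0,0,0,0,0,0,0,0,0,0,0,0,0,0,0]' --grip 1 --newtons 55

```text
clock: 3.9
position: [0.5376, 0.1478, 0.0547]
ee_rot: [2.315, 2.124, -0.0]
force: [0.3, 0.2, -0.3]
width: 0.4
gripper_force: 0.0
```

>>> carry_out --increments '[0,0,0,0,0,0,0,0,0,0,0,0,0,0,0,0,0,0,0,0,0,0,0,0,0,0,0,0,0,0]'

```text
clock: 4.53
position: [0.5376, 0.1478, 0.0547]
ee_rot: [2.315, 2.124, 0.0]
force: [-0.5, -0.2, -0.6]
width: 0.154
gripper_force: 55.0
```

>>> carry_out --increments '[0,0,0,0,0,0.1,0,0,0,0,0,0.1,0,0,0,0,0,0.1,0,0,0,0,0,0.1,0,0,0,0,0,0.1,0,0,0,0,0,0.0]'

```text
clock: 5.28
position: [0.5376, 0.1477, 0.0547]
ee_rot: [-1.718, -2.63, -0.0]
force: [0.0, -0.4, -0.4]
width: 0.15
gripper_force: 55.0
```

Run:
```python
from h import *
s=readout.observe();y=Rn.from_rotvec(s['ee_rot']).as_matrix()[:,1];print(s['position'],np.degrees(np.arctan2(y[1],y[0])),s['force'],s['ft_torque'],s['width'])
```

```text
[0.53762032 0.14769366 0.05474015] 23.671818414660347 [ 0.01220451 -0.39150954 -0.38470112] [-0.20735688  0.03312526 -0.04097755] 0.14953876187903611
```

>>> carry_out --increments '[0,0,3,0,0,0,0,0,3,0,0,0,0,0,3,0,0,0,0,0,3,0,0,0,0,0,0,0,0,0]'

```text
clock: 5.9
position: [0.5378, 0.1479, 0.0671]
ee_rot: [1.717, 2.63, 0.001]
force: [1.1, -0.4, -1.8]
width: 0.151
gripper_force: 55.0
```

>>> carry_out --increments '[0,0,0,0,0,-0.14,0,0,0,0,0,-0.14,0,0,0,0,0,-0.14,0,0,0,0,0,-0.14,0,0,0,0,0,-0.14,0,0,0,0,0,-0.14,0,0,0,0,0,-0.14,0,0,0,0,0,-0.13,0,0,0,0,0,0]'

```text
clock: 7.02
position: [0.5375, 0.148, 0.0666]
ee_rot: [2.845, 1.332, -0.0]
force: [0.4, 0.1, -0.7]
width: 0.149
gripper_force: 55.0
```

>>> carry_out --increments '[0,0,3,0,0,0,0,0,3,0,0,0,0,0,3,0,0,0,0,0,3,0,0,0,0,0,0,0,0,0]'

```text
clock: 7.65
position: [0.5378, 0.1479, 0.079]
ee_rot: [2.846, 1.331, 0.001]
force: [0.4, 0.4, -0.8]
width: 0.148
gripper_force: 55.0
```

>>> carry_out --increments '[0,0,0,0,0,0.14,0,0,0,0,0,0.14,0,0,0,0,0,0.14,0,0,0,0,0,0.14,0,0,0,0,0,0.14,0,0,0,0,0,0.14,0,0,0,0,0,0.14,0,0,0,0,0,0.13,0,0,0,0,0,0]'

```text
clock: 8.78
position: [0.5376, 0.1476, 0.0787]
ee_rot: [-1.719, -2.63, -0.0]
force: [0.0, 0.8, -2.1]
width: 0.149
gripper_force: 55.0
```

>>> carry_out --increments '[0,0,3,0,0,0,0,0,3,0,0,0,0,0,4,0,0,0,0,0,5,0,0,0,0,0,0,0,0,0]'

```text
clock: 9.4
position: [0.538, 0.148, 0.0943]
ee_rot: [1.717, 2.63, 0.001]
force: [0.2, -0.4, -1.3]
width: 0.149
gripper_force: 55.0
```

The pin is past all three ledges. I'll raise it clear, carry it over the tray and lean it.

>>> carry_out --increments '[0,0,25,0,0,0,0,0,25,0,0,0,0,0,25,0,0,0,-5,23,0,0,0,-0.03,-5,23,0,0,0,-0.03,-5,23,0,0,0,-0.03,-5,23,0,0,0,-0.03,-5,23,0,0,0,-0.03,-5,23,0,0,0,-0.03,-5,23,0,0,0,-0.03,-6,23,0,0,0,-0.03,-6,24,0,0,0,-0.03,-6,24,0,0,0,-0.03,0,0,0,-0.0865,-0.01,0,0,0,0,-0.0865,-0.01,0,0,0,0,-0.0865,-0.01,0,0,0,0,-0.0865,-0.01,0,0,0,0,-0.0865,-0.01,0,0,0,0,-0.0865,-0.01,0,0,0,0,-0.0865,-0.01,0]'

```text
clock: 11.9
position: [0.4845, 0.3803, 0.1686]
ee_rot: [1.751, 1.963, -0.552]
force: [-0.2, -0.0, -1.3]
width: 0.149
gripper_force: 55.0
```

Run:
```python
from h import *
s=readout.observe();print(s['position'],Rn.from_rotvec(s['ee_rot']).as_matrix().round(3).tolist(),s['width'],s['joints'].round(2))
t=vision.get_image('scene');cv2.imwrite('pics/s2.png',cv2.resize(t[140:400,200:600],None,fx=2,fy=2)[:,:,::-1])
```

```text
[0.48446145 0.38026616 0.16860356] [[-0.093, 0.993, 0.066], [0.813, 0.114, -0.571], [-0.574, 0.001, -0.819]] 0.14912371657900975 [-1.25  0.78  0.5   1.38  0.12  1.46 -0.73]
```

View pics/s2.png

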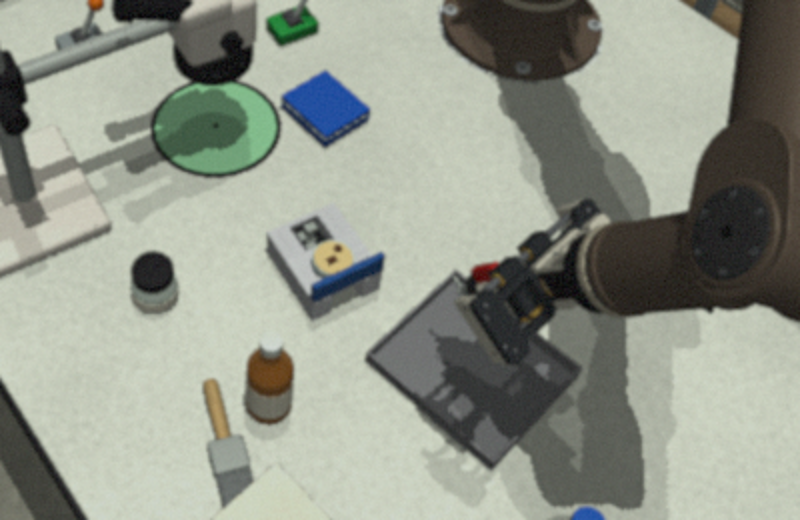

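The pin is held clear of the carrier and leaned over the tray. The disc's centre dot is visible at crop (216,126). I'll lower the pin.

>>> carry_out --increments '[0,0,-20,0,0,0,0,0,-20,0,0,0,0,0,-20,0,0,0,0,0,-20,0,0,0,0,0,-12,0,0,0,0,0,-6,0,0,0,0,0,-5,0,0,0,0,0,0,0,0,0]'

```text
clock: 12.95
position: [0.4847, 0.3799, 0.0658]
ee_rot: [1.752, 1.964, -0.55]
force: [1.2, -0.3, -1.5]
width: 0.149
gripper_force: 55.0
```

Run:
```python
from h import *
s=vision.calibration('scene');S=cv2.imread('pics/scene0.png')[:,:,::-1].astype(int)
p=S[196:212,298:318].sum(2);i=np.unravel_index(p.argmin(),p.shape);print(i,p.min(),np.median(p))
ys,xs=np.where(p<p.min()+25);u,v=298+xs.mean(),196+ys.mean();print(u,v,at(s,u,v,0),at(s,308,203,0))
```

```text
(np.int64(6), np.int64(9)) 118 212.0
307.5 202.5 [ 0.50819016 -0.10793324  0.        ] [ 0.50811585 -0.10550146  0.        ]
```

>>> carry_out --increments '[0,0,-3,0,0,0,0,0,-2,0,0,0,0,0,0,0,0,0]'

```text
clock: 13.32
position: [0.4846, 0.3798, 0.0607]
ee_rot: [1.752, 1.964, -0.551]
force: [0.4, -0.5, -0.8]
width: 0.15
gripper_force: 55.0
```

>>> carry_out --increments '[0,0,0,0,0,0,0,0,0,0,0,0,0,0,0,0,0,0,0,0,0,0,0,0,0,0,2,0,0,0,0,0,4,0,0,0,0,0,10,0,0,0,0,0,20,0,0,0,0,0,25,0,0,0,0,0,25,0,0,0,0,0,25,0,0,0]' --grip 0.3

```text
clock: 14.7
position: [0.4849, 0.3799, 0.1742]
ee_rot: [1.753, 1.964, -0.549]
force: [0.2, -0.6, -0.3]
width: 0.7
gripper_force: 0.0
```

Run:
```python
from h import *
s=readout.observe();print(s['position'],s['width'],s['clock'])
c=vision.calibration('wrist');W=vision.get_image('wrist');cv2.imwrite('pics/w3.png',cv2.resize(W,(480,300))[:,:,::-1])
T=vision.get_image('top');t=vision.calibration('top');
m=mask(T,0,8,150,60,(100,170,290,280))|mask(T,172,180,150,60,(100,170,290,280))
b=blob(m);print(b,at(t,*b[0],.025))
for n,mm,z in(('plate',mask(T,100,125,120,40,(195,165,225,230)),.075),('dish',mask(T,18,35,50,120,(205,170,260,230)),.057)):
    b=blob(mm);print(n,b[0],at(t,*b[0],z))
```

```text
[0.48485943 0.37985451 0.17415862] 0.699912841788325 14.7
(array([129., 225.]), np.int32(69), ((129.0, 225.0), (4.0, 14.0), 90.0)) [0.47380958 0.45541535 0.025     ]
plate [208.02923977 194.66666667] [0.54719588 0.22857881 0.075     ]
dish [221.00952381 196.36666667] [0.54352509 0.19896526 0.057     ]
```

View pics/w3.png

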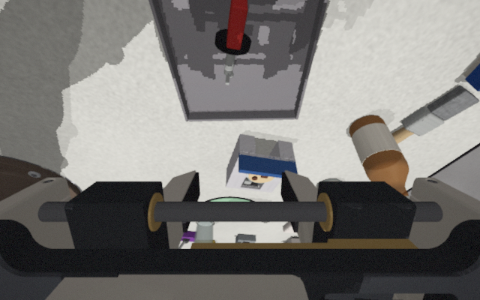

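The pin lies in the tray, with its handle near top pixel (129,225) and inside the walls. I'll check the bottle clearance, then set up for the push.

Run:
```python
from h import *
t=vision.calibration('top');T=cv2.imread('pics/top0.png')[:,:,::-1].copy()
s=vision.calibration('scene')
b=blob(mask(T,5,20,120,40,(170,115,210,155)));print(b,at(t,*b[0],.06))
# scene: bottle base centre approx (335,346)
print(at(s,334,342,0))
```

```text
(array([185.95454545, 134.58712121]), np.int32(264), ((185.8087158203125, 134.41610717773438), (18.186948776245117, 18.59656524658203), 34.99202346801758)) [0.70976508 0.2899048  0.06      ]
[0.70611149 0.28550726 0.        ]
```

>>> carry_out --increments '[9,-16,0,0,0,-0.05,9,-16,0,0,0,-0.05,9,-16,0,0,0,-0.05,9,-16,0,0,0,-0.05,9,-16,0,0,0,-0.05,9,-16,0,-0.0575,0.008,0,9,-15,0,-0.0575,0.008,0,5,0,0,-0.0575,0.008,0,0,0,-12,0,0,0]' --grip 0.55

```text
clock: 15.92
position: [0.5526, 0.27, 0.158]
ee_rot: [1.891, 1.655, -0.784]
force: [-0.5, 0.4, -0.6]
width: 0.451
gripper_force: 0.0
```

>>> carry_out --increments '[0,0,-20,0,0,0,0,0,-20,0,0,0,0,0,-20,0,0,0,0,0,-20,0,0,0,0,0,-15,0,0,0,0,0,-8,0,0,0,0,0,0,0,0,0]'

```text
clock: 16.8
position: [0.5526, 0.2687, 0.0564]
ee_rot: [1.894, 1.653, -0.783]
force: [0.0, -0.2, 0.6]
width: 0.451
gripper_force: 0.0
```

Run:
```python
from h import *
s=readout.observe();R=Rn.from_rotvec(s['ee_rot']).as_matrix()
print(s['position'],R.round(3).tolist(),s['joints'].round(3),s['clock'],'yaw',np.degrees(np.arctan2(R[1,1],R[0,1])))
c=vision.calibration('wrist');W=vision.get_image('wrist');cv2.imwrite('pics/w4.png',cv2.resize(W,(480,300))[:,:,::-1])
cc,a,r=blob(mask(W,100,125,120,40));print(a,np.round([at(c,*p,.075) for p in cv2.boxPoints(r)],4).tolist())
```

```text
[0.552563   0.26869291 0.05637486] [[0.096, 0.991, -0.096], [0.701, -0.135, -0.7], [-0.706, -0.0, -0.708]] [-1.074  1.025  0.543  1.329  0.079  1.451 -0.796] 16.8 yaw -7.778937475696884
1711 [[0.5365, 0.2868, 0.075], [0.5457, 0.3239, 0.075], [0.5745, 0.32, 0.075], [0.5735, 0.2818, 0.075]]
```

View pics/w4.png

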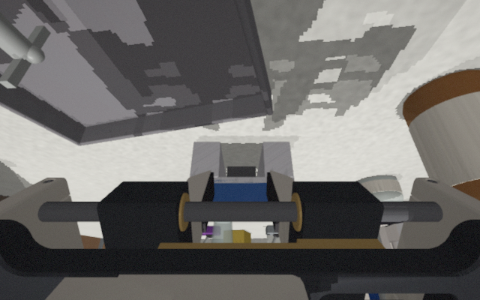

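The wrist view shows both fingertips behind the blue plate and centred on it, at crop (240,190). Now I push along the dock's axis.

>>> carry_out --increments '[-1.3,-10,0,0,0,0,-1,-8,0,0,0,0,-0.7,-5,0,0,0,0,-0.7,-5,0,0,0,0,-1,-8,0,0,0,0,-1.4,-10,0,0,0,0,-1.6,-12,0,0,0,0,-1.6,-12,0,0,0,0,-1.6,-12,0,0,0,0,-1.6,-12,0,0,0,0,-1.6,-12,0,0,0,0,-1.6,-12,0,0,0,0,-1.6,-12,0,0,0,0,-1.6,-12,0,0,0,0,-1.2,-9,0,0,0,0,-0.5,-4,0,0,0,0,0,0,0,0,0,0]'

```text
clock: 18.98
position: [0.5318, 0.1132, 0.0568]
ee_rot: [1.895, 1.653, -0.784]
force: [0.2, 0.8, -0.7]
width: 0.45
gripper_force: 0.4
```

```bash
cat > look.py <<'E'
from h import *
s=readout.observe();R=Rn.from_rotvec(s['ee_rot']).as_matrix()
print(s['position'].round(4),'z',R[:,2].round(3),s['joints'].round(3),s['clock'],s['force'].round(1),'yaw',np.degrees(np.arctan2(R[1,1],R[0,1])))
for n,b in(('top',(210,160,340,240)),('scene',(255,150,400,300))):
    t=vision.calibration(n);T=vision.get_image(n)
    cv2.imwrite(f'pics/l_{n}.png',cv2.resize(T[130:280,180:380] if n=='top' else T[120:320,220:420],None,fx=2.6,fy=2.6)[:,:,::-1])
    m=mask(T,18,33,60,110,b)
    try:
        q=blob(m);print(n,'dish',q[0],q[1],np.round(q[2][1],1),at(t,*q[0],.057).round(4),at(t,*q[2][0],.057).round(4))
    except Exception as e:print(e)
E
python3 look.py
```

```text
[0.5318 0.1132 0.0568] z [-0.096 -0.7   -0.708] [-1.014  0.901  0.584  1.677  0.169  1.174 -0.747] 18.975 [ 0.2  0.8 -0.7] yaw -7.8184317644915815
top dish [220.72 179.96] 25 [2.5 9.2] [0.5871 0.1994 0.057 ] [0.5857 0.1994 0.057 ]
scene dish [339.63953488 231.14534884] 172 [14.1 15.6] [0.5243 0.0653 0.057 ] [0.5253 0.0661 0.057 ]
```

>>> carry_out --increments '[-0.6,-6,0,0,0,0,-1,-10,0,0,0,0,-1.2,-12,0,0,0,0,-1.2,-12,0,0,0,0,-1.2,-12,0,0,0,0,-1.2,-12,0,0,0,0,-1.2,-12,0,0,0,0,-1.2,-12,0,0,0,0,-1.2,-12,0,0,0,0,-1.2,-12,0,0,0,0,-1.2,-12,0,0,0,0,-1.2,-12,0,0,0,0,-0.8,-8,0,0,0,0,-0.6,-6,0,0,0,0,0,0,0,0,0,0]'

```text
clock: 20.95
position: [0.5168, -0.0369, 0.057]
ee_rot: [1.895, 1.652, -0.784]
force: [0.4, 0.7, 0.1]
width: 0.451
gripper_force: 0.1
```

```bash
python3 look.py
```

```text
[ 0.5168 -0.0369  0.057 ] z [-0.096 -0.7   -0.708] [-0.895  0.836  0.643  1.907  0.277  0.927 -0.684] 20.95 [0.4 0.7 0.1] yaw -7.826430185710905
top dish [280.5        185.38461538] 26 [2.4 9.2] [0.5693 0.0415 0.057 ] [0.5692 0.0417 0.057 ]
scene dish [309.8 189.6] 5 [2. 2.] [ 0.5028 -0.1021  0.057 ] [ 0.5032 -0.1005  0.057 ]
```

View pics/l_scene.png

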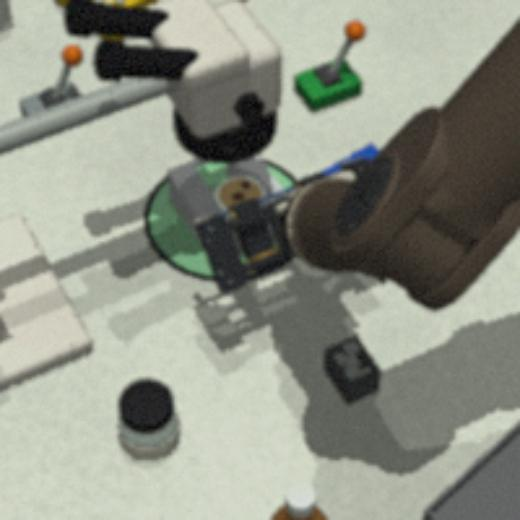

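The scene view shows the dish partly hidden by the gripper, at crop (240,193), just short of the lens. The gripper is clear of the head. I'll push most of the rest, then back off to look.

>>> carry_out --increments '[0,-5,0,0,0,0,-0.5,-6,0,0,0,0,-0.5,-5,0,0,0,0,0,-2,0,0,0,0,0,0,0,0,0,0]'

```text
clock: 21.68
position: [0.5159, -0.0545, 0.0568]
ee_rot: [1.895, 1.653, -0.783]
force: [0.3, 2.3, 0.4]
width: 0.451
gripper_force: 0.7
```

>>> carry_out --increments '[3,15,0,0,0,0,6,40,10,0,0,0,6,45,10,0,0,0,0,45,10,0,0,0,0,40,10,0,0,0,0,0,0,0,0,0]'

```text
clock: 22.42
position: [0.5314, 0.1361, 0.0963]
ee_rot: [1.891, 1.66, -0.778]
force: [-0.1, 0.1, -1.0]
width: 0.452
gripper_force: 0.0
```

```bash
cat >> look.py <<'E'
s=vision.calibration('scene');S=vision.get_image('scene')
m=mask(S,10,38,45,60,(285,150,345,225));b=blob(m);print('loose',b,at(s,*b[2][0],.057))
E
python3 look.py; python3 -c "
import cv2;a=cv2.imread('pics/l_scene.png');print(a.shape)
cv2.imwrite('pics/l2.png',cv2.resize(a[60:320,100:400],None,fx=2,fy=2))"
```

```text
[0.5314 0.1361 0.0963] z [-0.091 -0.698 -0.71 ] [-1.044  0.857  0.596  1.636  0.172  1.258 -0.734] 22.425 [-0.1  0.1 -1. ] yaw -7.426414176424359
top dish [212.8 214.8] 5 [0.9 3.2] [0.4953 0.221  0.057 ] [0.4957 0.2206 0.057 ]
scene dish [304.65217391 189.43478261] 46 [ 6.2 11. ] [ 0.5142 -0.1111  0.057 ] [ 0.5146 -0.1117  0.057 ]
loose (array([308.21641791, 189.91044776]), np.int32(134), ((308.2945556640625, 189.45204162597656), (10.650744438171387, 15.449432373046875), 69.44395446777344)) [ 0.50592078 -0.10506166  0.057     ]
(520, 520, 3)
```

View pics/l2.png

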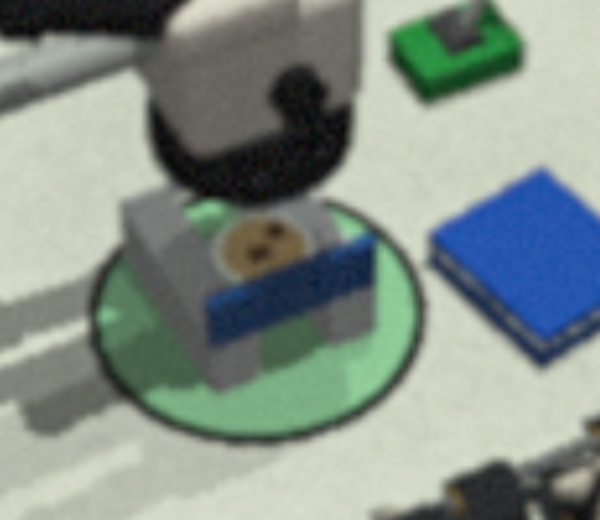

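The dish is almost under the lens, and nothing hides the plate, so I'll fit the plate outline for an exact pose. I'll fit the start image the same way as a bias check.

```bash
cat > fit.py <<'E'
from h import *
from scipy.optimize import minimize
s=vision.calibration('scene')
def fit(S,box,x0):
    m=mask(S,100,125,110,30,box);K=4
    M=cv2.GaussianBlur(cv2.resize(m,None,fx=K,fy=K,interpolation=1),(0,0),2)/255.
    def cost(p):
        x,y,a=p[0],p[1],np.radians(p[2]*100);c,n=np.cos(a),np.sin(a)
        P=[proj(s,(x+c*i-n*j,y+n*i+c*j,k)) for i in(-.05,.05) for j in(.029,.038) for k in(.039,.075)]
        h=cv2.convexHull(((np.array(P)+.5)*K*16-8*1).astype(np.int32))
        D=np.zeros(M.shape,np.uint8);cv2.fillConvexPoly(D,h,255,shift=4)
        return np.abs(cv2.GaussianBlur(D,(0,0),2)/255.-M).sum()/m.sum()*255/K/K
    r=minimize(cost,x0,method='Nelder-Mead',options=dict(initial_simplex=np.array(x0)+np.array([[0,0,0],[.008,0,0],[0,.008,0],[0,0,.05]]),xatol=1e-5,fatol=1e-5))
    return r.x*[1,1,100],r.fun
if __name__=='__main__':
    S0=cv2.imread('pics/scene0.png')[:,:,::-1].copy()
    print(fit(S0,(340,250,400,310),[.544,.1985,-.077]))
    print(fit(vision.get_image('scene'),(285,170,342,220),[.509,-.103,-.077]))
E
python3 fit.py
```

```text
(array([ 0.54282421,  0.19573992, -2.11398321]), np.float64(0.5012418908083679))
(array([ 0.50914378, -0.10223294, -2.98502851]), np.float64(0.31745454237058146))
```

```bash
sed -i 's/mask(S,100,125,110,30,box)/mask(S,95,135,SM,15,box)/; s/^def fit/SM=110\ndef fit/' fit.py
python3 - <<'E'
import fit
from h import *
S0=cv2.imread('pics/scene0.png')[:,:,::-1].copy();S1=vision.get_image('scene')
for sm in(60,80,100,120,140):
    fit.SM=sm
    print(sm,[ (x.round(4).tolist(),round(f,3)) for x,f in (fit.fit(S0,(340,250,400,310),[.544,.1985,-.077]),fit.fit(S1,(285,170,342,220),[.509,-.103,-.077]))])
m=mask(S1,95,135,80,15,(285,170,342,220));ys,xs=np.where(m);print(xs.min(),xs.max(),ys.min(),ys.max(),m.sum()/255)
E
```

```text
60 [([0.5422, 0.1957, -4.5264], np.float64(0.297)), ([0.5087, -0.1012, -5.5737], np.float64(0.269))]
80 [([0.5407, 0.1953, -4.7978], np.float64(0.379)), ([0.5079, -0.1013, -5.3507], np.float64(0.274))]
100 [([0.5428, 0.1958, -2.1896], np.float64(0.456)), ([0.5086, -0.1018, -4.3825], np.float64(0.297))]
120 [([0.5425, 0.1959, -2.5292], np.float64(0.544)), ([0.5083, -0.1015, -3.3281], np.float64(0.341))]
140 [([0.5428, 0.1962, -1.4467], np.float64(0.703)), ([0.5091, -0.1031, -2.4422], np.float64(0.514))]
291 341 170 209 333.0
```

The same-camera comparison puts the dish about 6 mm short of the mark (TCP-based: 8 mm). I'll return and push 6.5 mm further.

>>> carry_out --increments '[0,-40,-10,0,0,0,0,-45,-10,0,0,0,-6,-45,-10,0,0,0,-6,-38,-10,0,0,0,-1,-7,0,0,0,0,-1,-5,0,0,0,0,-1,-5,0,0,0,0,0,-2.5,0,0,0,0,0,-2,0,0,0,0,0,-2,0,0,0,0,0,0,0,0,0,0]'

```text
clock: 24.05
position: [0.5163, -0.0605, 0.0567]
ee_rot: [1.895, 1.654, -0.782]
force: [0.8, 3.1, 0.0]
width: 0.449
gripper_force: 1.4
```

>>> carry_out --increments '[3,15,0,0,0,0,6,40,10,0,0,0,6,45,10,0,0,0,0,45,10,0,0,0,0,40,10,0,0,0,0,0,0,0,0,0]'

```text
clock: 24.8
position: [0.5314, 0.1293, 0.0963]
ee_rot: [1.891, 1.66, -0.778]
force: [-0.7, -0.6, -0.1]
width: 0.448
gripper_force: 0.0
```

Run:
```python
import fit
from h import *
S0=cv2.imread('pics/scene0.png')[:,:,::-1].copy();S1=vision.get_image('scene')
for sm in(60,80,100):
    fit.SM=sm
    x,f=fit.fit(S1,(285,170,339,220),[.509,-.107,-.077]);print(sm,x.round(4),round(f,3))
t=vision.calibration('top');print(fit.s['fov_y'],readout.observe()['clock'])
# mark by rim fit (black rim outer dia 190) in scene0: dark ring
b=blob(mask(S1,10,38,45,60,(285,150,345,225)));print('brown',b,at(fit.s,*b[2][0],.057))
cv2.imwrite('pics/f.png',cv2.resize(S1[145:225,265:355],None,fx=6,fy=6,interpolation=2)[:,:,::-1])
```

```text
60 [ 0.5093 -0.1065 -4.8694] 0.32
80 [ 0.5092 -0.1082 -3.6546] 0.362
100 [ 0.5082 -0.1071 -3.0334] 0.434
42.10588840247582 24.85
brown (array([307.17692308, 188.58461538]), np.int32(130), ((307.2000427246094, 188.39999389648438), (10.733125686645508, 15.20526123046875), 63.43495178222656)) [ 0.50611529 -0.11018646  0.057     ]
```

View pics/f.png

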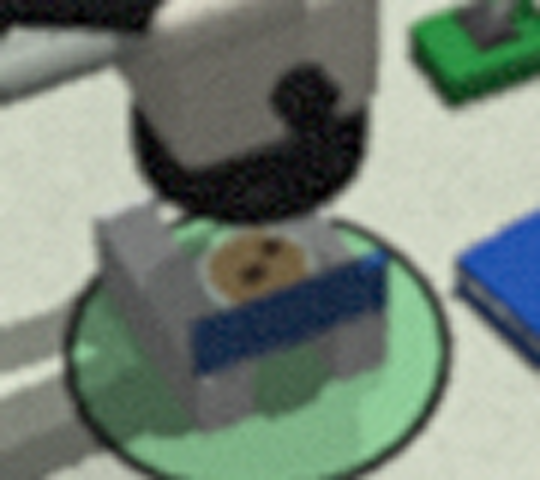

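The dish stands under the lens and agrees with the mark to about 2 mm by several estimates. Next I rise, straighten the tool and go round the base side, above the head's height.

>>> carry_out --increments '[-5,5,38,0.12,-0.016,0,-20,0,38,0.13,-0.0175,0,-20,0,38,0.133,-0.018,0,-20,0,38,0.133,-0.018,0,-20,0,38,0.133,-0.018,0,-20,0,38,0.13,-0.0175,0,-20,0,38,0,0,0,-20,0,38,0,0,0,0,-15,0,0,0,0,0,-30,0,0,0,0,0,-38,0,0,0,0,0,-38,0,0,0,0,0,0,0,0,0,0]' --grip 1 --newtons 20

```text
clock: 26.48
position: [0.3854, 0.0044, 0.3996]
ee_rot: [-2.371, -2.056, 0.001]
force: [-0.5, 1.0, 0.2]
width: 0.003
gripper_force: 0.0
```

Run:
```python
from h import *
s=readout.observe();R=Rn.from_rotvec(s['ee_rot']).as_matrix()
print(s['position'].round(4),R.round(3).tolist(),s['joints'].round(3),s['clock'],s['width'])
t=vision.calibration('top');print('base',at(t,427.2,177.2,.025),'ball',at(t,432.1,185.8,.083))
T=vision.get_image('top');b=blob(mask(T,18,38,60,60,(290,160,380,240)))
```

```text
[0.3854 0.0044 0.3996] [[0.142, 0.99, -0.003], [0.99, -0.142, 0.002], [0.002, -0.003, -1.0]] [-0.935 -0.169  0.675  1.821  0.103  1.455 -0.42 ] 26.475 0.0033833809132036547
base [ 0.58656443 -0.35637079  0.025     ] ball [ 0.55711519 -0.35223988  0.083     ]Traceback (most recent call last):
  File "<stdin>", line 5, in <module>
  File "h.py", line 23, in blob
    i=1+np.argmax(s[1:,4]);ys,xs=np.where(l==i)
        ~~~~~~~~~^^^^^^^^^
    return _wrapfunc(a, 'argmax', axis=axis, out=out, **kwds)
    return bound(*args, **kwds)
ValueError: attempt to get argmax of an empty sequence
```

>>> carry_out --increments '[0,-20,0,0,0,0,0,-35,0,0,0,0,0,-35,0,0,0,0,0,-35,0,0,0,0,0,-35,0,0,0,0,0,-35,0,0,0,0,0,-35,0,0,0,0,0,-35,0,0,0,0,0,-35,0,0,0,0,0,-35,-20,0,0,0,26,-14,-40,0,0,0,26,0,-45,0,0,0,26,0,-45,0,0,0,26,0,-50,0,0,0,0,0,0,0,0,0]'

```text
clock: 28.4
position: [0.4899, -0.3378, 0.1953]
ee_rot: [-2.356, -2.062, 0.004]
force: [-0.7, 0.5, 1.1]
width: 0.005
gripper_force: 0.0
```

>>> carry_out --increments '[0,-8,-25,0,0,0,0,0,-35,0,0,0,0,0,-35,0,0,0,0,0,-18,0,0,0,0,0,-6,0,0,0,0,0,0,0,0,0]'

```text
clock: 29.15
position: [0.4902, -0.3491, 0.0825]
ee_rot: [-2.366, -2.065, -0.002]
force: [-0.1, -0.2, -0.3]
width: 0.006
gripper_force: 0.0
```

```bash
cat > lamp.py <<'E'
from h import *
s=readout.observe();print(s['position'].round(4),s['force'].round(1),s['clock'])
for n,b in(('top',(400,155,460,205)),('scene',(225,125,275,160))):
    t=vision.calibration(n);T=vision.get_image(n)
    try:q=blob(mask(T,3,18,150,100,b));print(n,q[0].round(1),q[1],at(t,*q[0],.084).round(4))
    except Exception:print(n,'no ball')
E
python3 lamp.py
```

```text
[ 0.4902 -0.3491  0.0825] [-0.1 -0.2 -0.3] 29.15
top [434.3 187.5] 6 [ 0.5525 -0.3576  0.084 ]
scene [247.5 139.9] 17 [ 0.5518 -0.358   0.084 ]
```

>>> carry_out --increments '[8,0,-8,0,0,0,12,-1,0,0,0,0,10,-1,0,0,0,0,8,-1,0,0,0,0,8,-1,0,0,0,0,8,-1,0,0,0,0,8,-1,0,0,0,0,8,-1,0,0,0,0,8,-1,0,0,0,0,6,0,0,0,0,0,4,0,0,0,0,0,0,0,0,0,0,0]'

```text
clock: 30.75
position: [0.5784, -0.3565, 0.0736]
ee_rot: [-2.364, -2.065, -0.002]
force: [0.2, 0.2, -0.3]
width: 0.004
gripper_force: 0.0
```

>>> carry_out --increments '[2,0,0,0,0,0,0,0,0,0,0,0]'

```text
clock: 31.0
position: [0.58, -0.3566, 0.0737]
ee_rot: [-2.365, -2.064, -0.002]
force: [-0.4, 0.4, -0.2]
width: 0.008
gripper_force: 0.1
```

```bash
python3 lamp.py
```

```text
[ 0.58   -0.3566  0.0737] [-0.4  0.4 -0.2] 31.0
top no ball
scene [230.3 145.3] 3 [ 0.6056 -0.3673  0.084 ]
```

>>> carry_out --increments '[2,0,0,0,0,0,2,0,0,0,0,0,1,0,0,0,0,0,0,0,0,0,0,0]'

```text
clock: 31.6
position: [0.5852, -0.3567, 0.0737]
ee_rot: [-2.365, -2.065, -0.002]
force: [-0.3, 0.1, 0.4]
width: 0.007
gripper_force: 0.1
```

>>> carry_out --increments '[2,0,0,0,0,0,1,0,0,0,0,0,0,0,0,0,0,0]'

```text
clock: 31.98
position: [0.5882, -0.3567, 0.0737]
ee_rot: [-2.365, -2.065, -0.002]
force: [-0.4, 0.3, 1.0]
width: 0.001
gripper_force: 0.2
```

>>> carry_out --increments '[2,0,0,0,0,0,1,0,0,0,0,0,0,0,0,0,0,0]'

```text
clock: 32.35
position: [0.5912, -0.3566, 0.0738]
ee_rot: [-2.365, -2.065, -0.002]
force: [-0.8, -1.4, -0.3]
width: 0.005
gripper_force: 0.2
```

```bash
python3 lamp.py
```

```text
[ 0.5912 -0.3566  0.0738] [-0.8 -1.4 -0.3] 32.35
top no ball
scene [227. 148.] 1 [ 0.6193 -0.3629  0.084 ]
```

>>> carry_out --increments '[1.5,0,0,0,0,0,0,0,0,0,0,0]'

```text
clock: 32.7
position: [0.5927, -0.3566, 0.0738]
ee_rot: [-2.365, -2.065, -0.002]
force: [-0.6, 0.0, 0.2]
width: 0.003
gripper_force: 0.2
```

>>> carry_out --increments '[1.5,0,0,0,0,0,0,0,0,0,0,0]'

```text
clock: 32.95
position: [0.5938, -0.3567, 0.0737]
ee_rot: [-2.365, -2.064, -0.001]
force: [-1.8, 0.4, -0.0]
width: 0.005
gripper_force: 0.7
```

>>> carry_out --increments '[1.5,0,0,0,0,0,0,0,0,0,0,0]'

```text
clock: 33.2
position: [0.5942, -0.3568, 0.0736]
ee_rot: [-2.364, -2.062, 0.0]
force: [-4.9, 0.2, 1.3]
width: 0.008
gripper_force: 3.0
```

>>> carry_out --increments '[1.5,0,0,0,0,0,0,0,0,0,0,0]'

```text
clock: 33.45
position: [0.5945, -0.3568, 0.0735]
ee_rot: [-2.364, -2.06, 0.002]
force: [-10.9, 0.7, 2.9]
width: 0.002
gripper_force: 5.2
```

The lever is at its stop, with the force risen to 11 N. I'll back off, rise and check everything.

>>> carry_out --increments '[-10,0,0,0,0,0,-20,1,0,0,0,0,-25,1,0,0,0,0,-25,0,15,0,0,0,-10,0,40,0,0,0,0,0,45,0,0,0,-25,0,45,0,0,0,-25,0,30,0,0,0,0,0,0,0,0,0]'

```text
clock: 34.58
position: [0.4562, -0.3563, 0.2514]
ee_rot: [2.367, 2.062, 0.006]
force: [0.3, 0.2, -0.1]
width: 0.007
gripper_force: 0.0
```

```bash
python3 lamp.py
python3 - <<'E'
from h import *
a=vision.get_image('scene')
cv2.imwrite('pics/end.png',cv2.resize(a[80:380,140:540],None,fx=2,fy=2)[:,:,::-1])
t=vision.calibration('top');s=vision.calibration('scene');T=vision.get_image('top')
try:print(tri(t,blob(mask(T,3,18,150,100,(400,155,460,205)))[0],s,blob(mask(a,3,18,150,100,(215,125,275,160)))[0]))
except Exception as e:print(e)
m=mask(T,0,8,150,60,(100,170,200,280))|mask(T,172,180,150,60,(100,170,200,280));print(blob(m)[0])
E
```

```text
[ 0.4562 -0.3563  0.2514] [ 0.3  0.2 -0.1] 34.575
top [434.2 161.3] 63 [ 0.6207 -0.3598  0.084 ]
scene [227.2 147.9] 33 [ 0.6186 -0.3628  0.084 ]
(array([ 0.62045686, -0.35901413,  0.08770006]), np.float64(0.000928436336076917))
[129.20779221 224.98701299]
```

View pics/end.png

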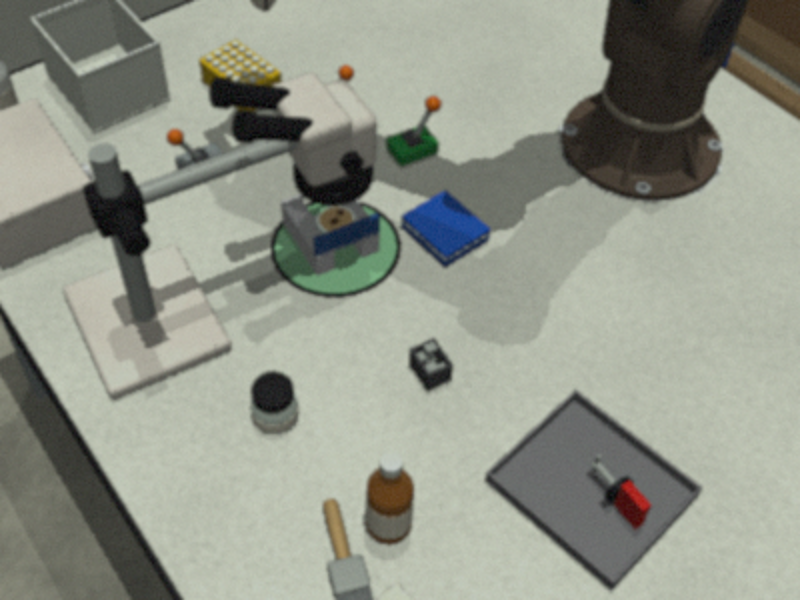

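The final view shows the pin lying in the tray at (620,490), the carrier under the lens at (335,225), the grey lever thrown over at (176,136), and the bystanders where they were. I'm handing the job in.

```bash
python3 -c "
from cell import arm;print(arm.sign_off())"
```

```text
the job is handed in; nothing more can be done
None
```

I handed the job in at about 35 s of the 72 s allowed: the pin lies in the tray, the dish stands under the lens (within about 2 mm by camera estimate), the lamp lever is fully over at its stop, and the microscope and bystanders look untouched in the final picture.

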